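# Set and lock the inspection display

## Task

Set up the small inspection display on the repair bench: turn it on its swivel base until the slotted fork of its index arm stands in line with the locking hook, then swing the hook over and press it fully down into the fork so the display is locked. Leave the screen leaning back 30 degrees from upright, and do not shift the loose things lying around it.

Things in the scene. Friction and masses are not known exactly. Their poses are not given: they have to be found in the camera images.
- base: Grey round cast base, fixed to the bench: 170 mm across, 20 mm high, with a flat 40 mm wide tongue out to 240 mm from the centre, carrying the hook's post. Origin: centre of its underside, on the vertical swivel axis; z up; at swivel 0 the screen faces this frame's -x. Tongue and hook lie 135 degrees counter-clockwise (from above) from its +x.
- swivel (a joint): Turn of the whole display (turntable, column, index arm, screen) about the vertical axis through the base's origin, rad; grows counter-clockwise from above, range -1.2 to 0.6; 0 = fork exactly in line with the hook. Stiff (0.25 N m): stays where left, no detent. Starts clockwise of 0.
- fork (a point): Middle of the slot at the end of the steel index arm, 165 mm from the swivel axis, 45 mm above the bench, turns with the swivel. Two upright cheeks 6 mm thick, 16 mm long, tops at 58 mm, leave a 22 mm slot, open at ends and top, floor at 40 mm. Arm 36 mm wide, top at 40 mm. The closed hook bar (10 mm wide) lies in the slot; it lands on a cheek if the swivel is over 0.035 rad off.
- hook_pivot (a point): Pivot of the locking hook on its post (two steel cheeks, top at 54 mm) on the base's tongue, 215 mm from the swivel axis, 45 mm above the bench. Fixed to the base; its axis is level, square to the tongue.
- hook (a joint): Locking hook, a steel bar 10 mm wide, 7 mm thick, on the pivot, rad: 0 = closed, lying level towards the swivel axis, fully down in the fork; 1.57 = upright; more = thrown back outwards, range 0 to 2.2. Stiff (0.05 N m): stays at any angle. Starts thrown back.
- hook_grip (a point): Middle of the round cross bar (12 mm thick, 40 mm long, level, square to the hook bar) at the free end of the hook, 78 mm from the pivot. With the hook closed it lies 137 mm from the swivel axis, inside the fork, at 48 mm height.
- tilt (a joint): Tilt of the screen about the level axis 125 mm above the bench that crosses the swivel axis, rad: 0 = upright, positive = top leaning back, away from the side that the screen faces; range -0.3 to 1.0. Stiff hinge (about 0.2 N m): stays where it is left. 30 degrees is 0.524.
- screen_top (a point): Middle of the top edge of the black display panel (190 mm wide, 120 high, 16 thick): 70 mm above the tilt axis, so 195 mm above the bench when upright; at mid-thickness, 21 mm in front of the tilt axis. The panel reaches 50 mm below that axis. The screen face is on this frame's -x side; y runs along the edge, z up the panel.
- drive: Bystander: bare aluminium hard drive, 100 x 147 x 24 mm, lying flat near the base; origin under its centre.
- driver: Bystander: screwdriver 120 mm long, red handle, lying flat in front of the base; origin under its centre.
- jar: Bystander: clear plastic jar with white cap, 48 mm across, 60 mm high; origin under its centre.
- ssd: Bystander: flat dark solid-state drive, 70 x 100 x 7 mm; origin under its centre.
- tray: Bystander: grey divided parts tray, 80 x 120 x 30 mm; origin under its centre.
- mouse: Bystander: black computer mouse, 100 x 58 x 32 mm; origin under its centre.

How it is judged:
By the outcome, as a careful person would: the job done as asked, in the order asked, and still so for the second after the job is handed in, with the robot touching nothing.
It also fails if it takes over 67 s, if anything falls off the work surface, if the arm or the gripper's body presses on something with over 40 N, if the wrist force passes 120 N, or if a joint passes its speed limit or range.

## Robot

A 6-joint arm with a two-finger parallel gripper is mounted at the origin on the work surface. World frame = base frame: x ahead of the robot, y to its left, z up, the work surface at z = 0. Lengths are in mm, angles in degrees, forces in N, time in s.
With the tool pointing down it reaches from about 300 to 850 mm from the base axis. Payload 4.2 kg.
Tool frame: the origin (TCP) lies midway between the tips of the shut fingers; the grasp point (between the pads) lies 19 mm behind it; x points along the fingers, y is the direction in which the jaws open and shut, and the axes are right-handed (so a half turn about x gives the same grasp; the last joint's range is limited). The gripper opens to 91 mm and grips with 3 to 60 N. Pads are 32 mm wide; open, the fingers measure 118 mm over their backs; the gripper's body (76 mm by 178 mm) begins 60 mm behind the grasp point.
Start: joints at [74.656, 18.312, 89.639, -0, 72.044, -1.146], TCP at [141.033, 557.452, 213.976] pointing down, gripper open.
Joint ranges: [-177.97, 177.97], [-48.28, 115.42], [12.27, 149.76], [-77.06, 257.06], [2.81, 150.46], [-146.56, 146.56]. Speed limits (degrees/s): [147.25, 147.25, 180, 180, 180, 180].

## Interface

Orientations are given as [roll, pitch, yaw] about the fixed x, y, z axes, in that order (R = Rz(yaw) Ry(pitch) Rx(roll)).
In Python, from workcell import * gives the robot as it stands.
- The arm moves only by the shell command python3 -m handwheel 'ROWS' [FORCE]. ROWS is a JSON object of lists of equal length, an entry for each row: "gripper": the closure, from 0 (fully open) to 1 (shut); "offset": the shift along the tool's x, y, z in mm, a list of three; "rot": the turn, a rotation vector about the tool's x, y, z in degrees, a list of three. A call has 1 to 5 rows; each row is the pose to reach, as a shift and turn from the pose commanded when the call began, along the tool's axes at that moment; what a row does not reach only later rows make up. A row lasts 1/12 s, in which the tool goes at most 41.7 mm and 7.16 degrees, less where a joint would pass 70% of its speed; a pose out of reach is approached as far as the arm can. A call with a gripper value outside its range is refused whole. The fingers move at their own pace and stop on an object; FORCE is the grip in N (left out, the last holds). Time passes only in rows, so rows that repeat a pose let the fingers close. It gives the time, the measured TCP pose, the force and the opening at its end, in the units of the state.
- state(): the state, without advancing time (a new reading comes with each control period).
- grab_frame(name): name is "scene" or "top" or "wrist"; returns the picture (480x640x3 uint8, red, green, blue); there is no depth.
- camera_params(name): a dict with "fx", "fy", "cx", "cy" (pixels), "position" and "attitude" of the camera in the world; the wrist camera has in their place "hand_eye" (4x4, takes a point from camera to tool coordinates, whose origin is the TCP and whose axes are the tool frame's). Camera axes: x right, y up, looking along -z (the intrinsics and any distortion apply to the point x, -y, -z); pixel columns grow to the right and rows downward; lengths in mm; the calibration is good to about 2 mm. A picture is of the moment at which its call begins: read the wrist's pose just before it. camera_params takes no time and is no camera call.
- job_done(): hands the job in, once; it reports no verdict.
The state is a dict: "time_s": time; "qpos": joint angles; "qvel": joint speeds; "effort": joint torques, N m; "ee_pos": TCP position; "ee_rot": TCP orientation; "force": force on the tool from outside, world axes, zero at the start; "torque": the same for the moment, N m; "gripper_width": finger opening in mm.
Only numpy, scipy, OpenCV 4.12 (cv2) and the standard library are available. Lean on these libraries where they do the work, as an engineer would, in place of code of your own. Each camera call takes 0.05 s, during which the arm holds its last target.

## Working session

There is one attempt and no reset: what is moved stays moved. The work goes in short steps, Python scripts to look and compute and a shell command to move; the robot and the scene stay as the last step left them, time stands still between calls to the robot, and variables do not carry over. Pictures are saved under pics/ and viewed, and the job is handed in when it is done.

```bash
ls; mkdir -p pics; python3 - <<'E'
from workcell import *
import cv2
print(state())
for n in ["scene","top","wrist"]:
    im=grab_frame(n); cv2.imwrite(f"pics/{n}0.png",im[:,:,::-1]); print(n,camera_params(n))
E
```

```text
pics
{'time_s': 0.0, 'qpos': array([ 7.46546767e+01,  1.83511240e+01,  8.97064598e+01, -2.74029667e-03,
        7.20421918e+01, -1.14597892e+00]), 'qvel': array([ 0.06297788,  0.05578643,  0.03636436, -0.06847592,  0.02610366,
        0.03575631]), 'effort': array([ 9.15142900e-04, -4.12461913e+01, -2.31974047e+01,  7.27576646e-02,
        4.56646609e-02, -1.37005045e-04]), 'ee_pos': array([140.92819112, 556.94847561, 213.12508762]), 'ee_rot': array([ -89.65021963,   89.9001904 , -103.8487169 ]), 'force': array([-0.54129375,  0.48422867,  1.44610438]), 'torque': array([-0.02493329,  0.0329011 ,  0.01474531]), 'gripper_width': 91.44676795307906}
scene {'fx': 555.2405401250741, 'fy': 555.2405401250741, 'cx': 325.7606730258869, 'cy': 235.6021914227432, 'position': array([1035.13225874, -421.47935415, 1144.65954405]), 'attitude': array([31.28880392,  0.57948225, 44.75701816])}
top {'fx': 524.0168875724238, 'fy': 524.0168875724238, 'cx': 311.1232999022602, 'cy': 241.76385622600063, 'position': array([ 3.54432198e+02, -7.25333921e-01,  1.30485287e+03]), 'attitude': array([ 11.75989839,  -0.20214788, -91.94703845])}
wrist {'fx': 401.6693181770701, 'fy': 401.6693181770701, 'cx': 320.2050822807761, 'cy': 242.61949754241763, 'hand_eye': array([[ 2.70477333e-04,  2.66194425e-01, -9.63919320e-01,
        -1.71681776e+02],
       [ 9.99999501e-01,  8.54772396e-04,  5.16654075e-04,
        -7.77042097e-01],
       [ 9.61462061e-04, -9.63918979e-01, -2.66194061e-01,
        -7.55266769e+01],
       [ 0.00000000e+00,  0.00000000e+00,  0.00000000e+00,
         1.00000000e+00]])}
```

View pics/scene0.png

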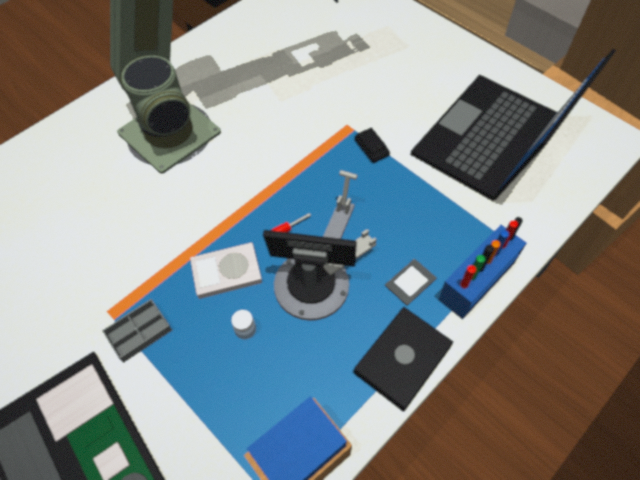

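View pics/top0.png

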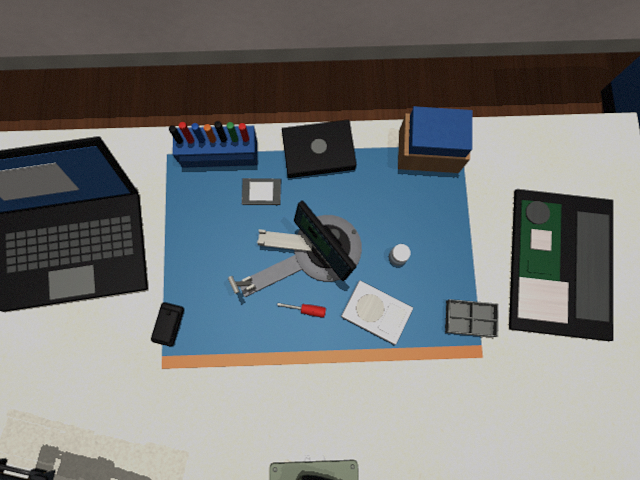

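View pics/wrist0.png

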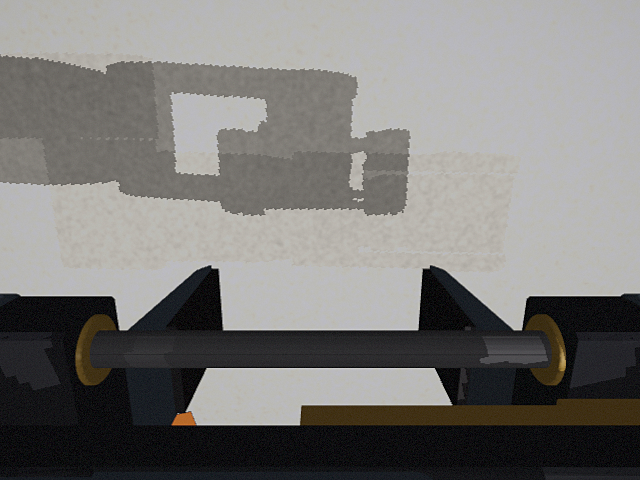

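```bash
cat > h.py <<'E'
from workcell import *
import numpy as np, cv2
from scipy.spatial.transform import Rotation as Ro
def cam(n, st=None):
    p=camera_params(n)
    if n=="wrist":
        T=np.eye(4);T[:3,:3]=Ro.from_euler('xyz',st['ee_rot'],degrees=True).as_matrix();T[:3,3]=st['ee_pos']
        T=T@p['hand_eye'];return p,T[:3,:3],T[:3,3]
    return p,Ro.from_euler('xyz',p['attitude'],degrees=True).as_matrix(),np.array(p['position'])
def ray(c,u,v):
    p,R,o=c
    d=R@np.array([(u-p['cx'])/p['fx'],-(v-p['cy'])/p['fy'],-1]);return o,d
def onz(c,u,v,z):
    o,d=ray(c,u,v);return o+d*(z-o[2])/d[2]
def proj(c,P):
    p,R,o=c;q=R.T@(np.array(P)-o);return np.array([p['cx']-p['fx']*q[0]/q[2],p['cy']+p['fy']*q[1]/q[2]])
def crop(im,x,y,w,h,s,f):
    cv2.imwrite(f,cv2.resize(im[y:y+h,x:x+w,::-1],None,fx=s,fy=s,interpolation=cv2.INTER_CUBIC))
E
python3 - <<'E'
from h import *
im=cv2.imread("pics/top0.png")[:,:,::-1]
crop(im,215,180,160,120,5,"pics/top0c.png")
im=cv2.imread("pics/scene0.png")[:,:,::-1]
crop(im,240,150,160,180,3.3,"pics/scene0c.png")
E
```

```text
(no output)
```

View pics/top0c.png

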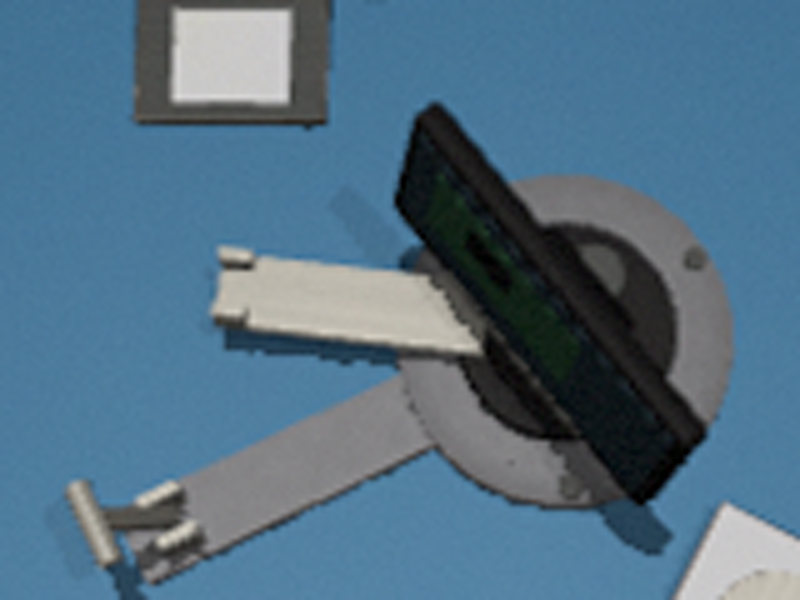

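View pics/scene0c.png

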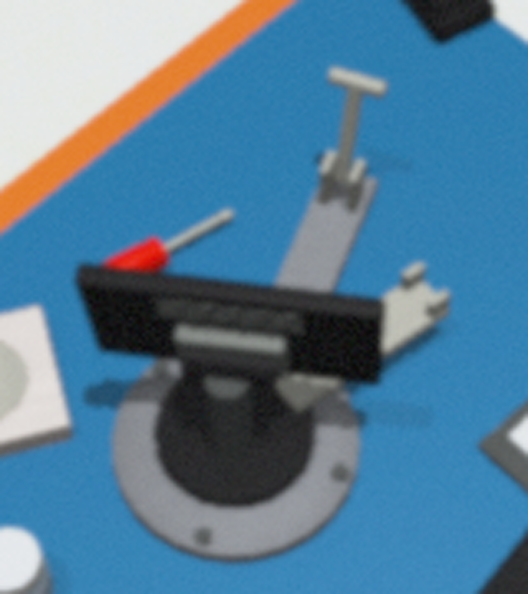

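```bash
python3 - <<'E'
from h import *
c=cam("top"); s=cam("scene")
f=lambda u,v,z:onz(c,215+u/5,180+v/5,z)
g=lambda u,v,z:onz(s,240+u/3.3,150+v/3.3,z)
C=np.mean([f(400,350,20),f(733,335,20),f(560,175,20),f(565,506,20)],0)
print("C",C, "diam",f(400,340,20)-f(733,340,20),f(560,175,20)-f(560,507,20))
print("C scene",np.mean([g(112,440,20),g(358,440,20)],0))
F=f(234,286,58);P=f(170,513,54)
for n,X in (("fork",F),("post",P)):
    d=(X-C)[:2];print(n,X,np.hypot(*d),np.degrees(np.arctan2(d[1],d[0])))
F2=g(425,286,58);P2=g(343,165,54);print("scene",F2,P2)
# tri hook grip
a=ray(c,215+93/5,180+523/5);b=ray(s,240+357/3.3,150+82/3.3)
A=np.array([a[1],-b[1]]).T;t=np.linalg.lstsq(A,b[0]-a[0],rcond=None)[0]
print("grip",a[0]+a[1]*t[0],b[0]+b[1]*t[1])
# top edge ends of screen (both views)
a=lambda u,v:ray(c,215+u/5,180+v/5)
E
```

```text
C [604.09662686 -55.71601221  20.        ] diam [  5.53962948 166.3365325    0.        ] [168.91516655  -6.7869295    0.        ]
C scene [610.92581538 -56.467738    20.        ]
fork [629.03599837 105.66228518  58.        ] 163.29398984771606 81.2150171125963
post [519.50989143 138.32475216  54.        ] 211.6760119760323 113.55347051357752
scene [634.57429423 106.55585091  58.        ] [521.48624364 142.60888785  54.        ]
grip [507.8488044  166.43406001 116.57940996] [509.03471191 168.18928643 116.97943614]
```

```bash
cat >> h.py <<'E'
C=np.array([605.5,-55.9]); TH=113.6
def pol(r,a,z): return np.array([C[0]+r*np.cos(np.radians(a)),C[1]+r*np.sin(np.radians(a)),z])
def Rt(a,tiltout=0):
    # tool x down (leaning so that body is outward by tiltout), z radial inward, direction a
    rad=np.array([np.cos(np.radians(a)),np.sin(np.radians(a)),0]);up=np.array([0,0,1.])
    t=np.radians(tiltout)
    x=-np.cos(t)*up-np.sin(t)*rad
    y=-np.array([-rad[1],rad[0],0]);z=np.cross(x,y)
    return np.array([x,y,z]).T
def rel(P,R):
    s=state();R0=Ro.from_euler('xyz',s['ee_rot'],degrees=True).as_matrix()
    off=R0.T@(np.array(P)-s['ee_pos']);rv=np.degrees(Ro.from_matrix(R0.T@R).as_rotvec())
    return off.round(1),rv.round(1)
E
python3 - <<'E'
from h import *
s=state();R0=Ro.from_euler('xyz',s['ee_rot'],degrees=True).as_matrix();print(R0.round(2))
print(rel(pol(150,81.2,160),Rt(81.2)))
c=cam("top")
for p in [(278,306),(302,309),(325,312),(347,310),(357,283)]: 
    q=onz(c,*p,12);d=q[:2]-C;print(p,q,np.hypot(*d),np.degrees(np.arctan2(d[1],d[0])))
E
```

```text
[[-0.    0.25  0.97]
 [-0.    0.97 -0.25]
 [-1.   -0.   -0.  ]]
(array([  53.8, -330.9,  586.6]), array([84.6,  0.1,  0.1]))
(278, 306) [464.86633887  72.3829279   12.        ] 190.3531881334769 137.62961820550058
(302, 309) [455.54991309  13.67835892  12.        ] 165.30631141871044 155.10822241851955
(325, 312) [446.33479263 -42.45812681  12.        ] 159.73179768167128 175.17269240607584
(347, 310) [449.38772838 -96.61685361  12.        ] 161.3347560802626 -165.3819049307637
(357, 283) [ 515.07907256 -124.60314478   12.        ] 113.56084810560141 -142.77189844200296
```

```bash
python3 -m handwheel '{"gripper":[0.3,0.3,0.3,0.3,0.3],"offset":[[0,-19,34],[0,-38,68],[0,-57,102],[0,-76,136],[0,-95,170]],"rot":[[6,0,0],[12,0,0],[18,0,0],[24,0,0],[30,0,0]]}'; python3 -c "
from h import *
print(rel(pol(150,81.2,215),Rt(81.2)))"
```

```text
time_s: 0.57
ee_pos: [283.3, 422.1, 213.7]
ee_rot: [-69.5, 90.0, -114.0]
force: [0.1, -0.3, -0.6]
gripper_width: 64.4
(array([ -1.2,   6.3, 477.3]), array([54.3,  0. ,  0. ]))
```

```bash
python3 -m handwheel '{"gripper":[0.3,0.3,0.3,0.3,0.3],"offset":[[0,0,39],[0,1,78],[0,2,117],[0,3,156],[0,3,195]],"rot":[[6,0,0],[12,0,0],[18,0,0],[24,0,0],[30,0,0]]}'; python3 -c "
from h import *
print(rel(pol(150,81.2,215),Rt(81.2)))"
```

```text
time_s: 0.98
ee_pos: [425.5, 288.3, 213.9]
ee_rot: [-174.7, 90.0, 110.8]
force: [0.3, 0.9, -0.9]
gripper_width: 63.8
(array([ -1.2, 143.2, 243.1]), array([24.3, -0. ,  0. ]))
```

```bash
python3 -m handwheel '{"gripper":[0.3,0.3,0.3,0.3,0.3],"offset":[[0,20,34],[0,40,68],[0,60,102],[0,80,136],[0,100,170]],"rot":[[5,0,0],[10,0,0],[15,0,0],[20,0,0],[24.3,0,0]]}'; python3 - <<'E'
from h import *
print(rel(pol(150,81.2,215),Rt(81.2)))
s=state();im=grab_frame("wrist");cv2.imwrite("pics/w1.png",im[:,:,::-1]);np.save("w1.npy",np.r_[s['ee_pos'],s['ee_rot']])
E
```

```text
time_s: 1.4
ee_pos: [567.9, 151.8, 213.7]
ee_rot: [-92.5, 90.0, 168.8]
force: [-0.2, 1.2, 0.9]
gripper_width: 63.8
(array([-1.3, 68.9, 49.6]), array([ 0., -0.,  0.]))
```

View pics/w1.png

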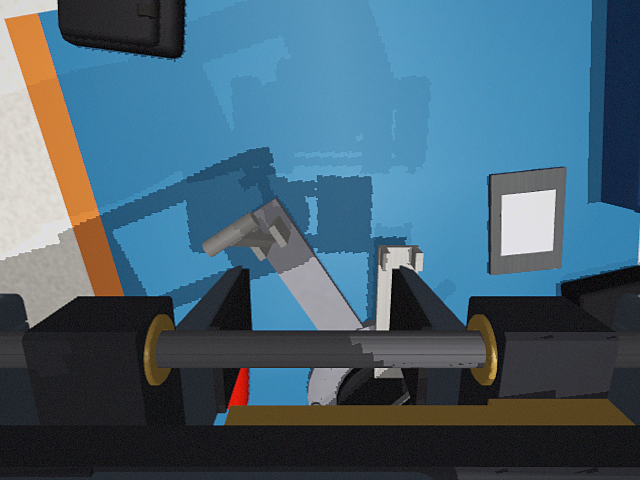

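```bash
python3 - <<'E'
from h import *
im=cv2.imread("pics/w1.png")[:,:,::-1]
crop(im,190,185,250,150,3.2,"pics/w1c.png")
E
```

```text
(no output)
```

View pics/w1c.png

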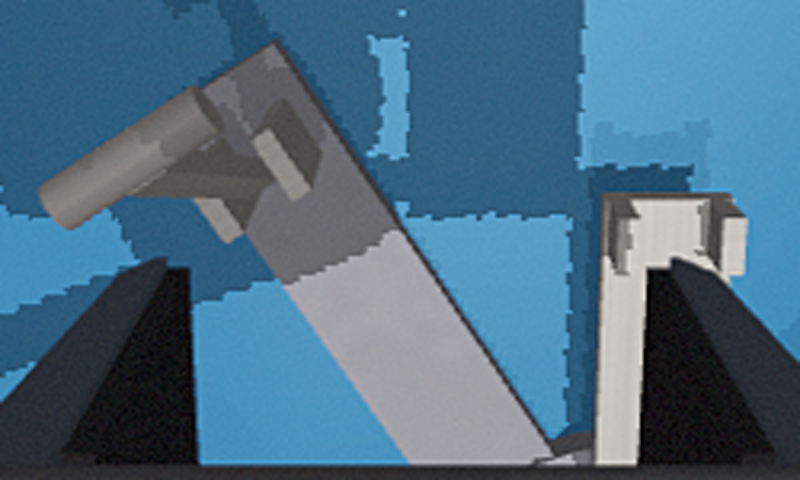

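```bash
python3 - <<'E'
from h import *
w=np.load("w1.npy");s={'ee_pos':w[:3],'ee_rot':w[3:]};c=cam("wrist",s)
f=lambda u,v,z:onz(c,190+u/3.2,185+v/3.2,z)
F=f(678,243,58);P=f(250,190,54)
for n,X in (("fork",F),("post",P)):
    d=(X-C)[:2];print(n,X,np.hypot(*d),np.degrees(np.arctan2(d[1],d[0])))
for z in (10,20):
  a,b=f(278,42,z),f(545,450,z);d=b-a;print("tongue",z,a,np.degrees(np.arctan2(-d[1],-d[0])))
a,b=f(602,200,40),f(597,460,40);d=b-a;print("armL",np.degrees(np.arctan2(-d[1],-d[0])),a)
print(proj(c,[C[0],C[1],0]))
print("cheeks",f(622,245,58),f(735,245,58))
E
```

```text
Traceback (most recent call last):
ValueError: operands could not be broadcast together with shapes (3,) (2,)
```

```bash
python3 - <<'E'
from h import *
w=np.load("w1.npy");s={'ee_pos':w[:3],'ee_rot':w[3:]};c=cam("wrist",s)
f=lambda u,v,z:onz(c,190+u/3.2,185+v/3.2,z)
F=f(678,243,58);P=f(250,190,54)
for n,X in (("fork",F),("post",P)):
    d=X[:2]-C;print(n,X,np.hypot(*d),np.degrees(np.arctan2(d[1],d[0])))
for z in (10,20):
  a,b=f(278,42,z),f(545,450,z);d=b-a;print("tongue",z,a,np.degrees(np.arctan2(-d[1],-d[0])))
a,b=f(602,200,40),f(597,460,40);d=b-a;print("armL",np.degrees(np.arctan2(-d[1],-d[0])),a)
print("cheeks",f(622,245,58),f(735,245,58))
E
```

```text
fork [631.41185668 109.16039703  58.        ] 167.08189304863362 81.07828742728799
post [520.25505408 140.11737158  54.        ] 213.7510485751491 113.50348250398325
tongue 10 [529.05714576 171.96425497  10.        ] 113.04742428680731
tongue 20 [530.38881404 173.39023464  20.        ] 113.0474242868073
armL 82.33901318529614 [614.54512052 118.60669397  40.        ]
cheeks [616.54220296 110.88933778  58.        ] [646.43247419 106.26932394  58.        ]
```

```bash
python3 -m handwheel '{"gripper":[0.3,0.3,0.3,0.3,0.3],"offset":[[0,35,23],[0,69,47],[30,69,47],[70,69,47],[90,69,47]],"rot":[[0,0,0],[0,0,0],[0,0,0],[0,0,0],[0,0,0]]}'; python3 - <<'E'
from h import *
print(rel(pol(152,81.2,26),Rt(81.2)))
s=state();im=grab_frame("wrist");cv2.imwrite("pics/w2.png",im[:,:,::-1]);
im=grab_frame("scene");crop(im,220,60,200,180,3.3,"pics/s2.png")
E
```

```text
time_s: 1.87
ee_pos: [626.3, 95.8, 119.5]
ee_rot: [-75.2, 89.6, -173.7]
force: [-1.8, 0.6, -0.4]
gripper_width: 63.9
(array([93.5,  3.2,  1. ]), array([0.2, 0.1, 0.3]))
```

View pics/w2.png

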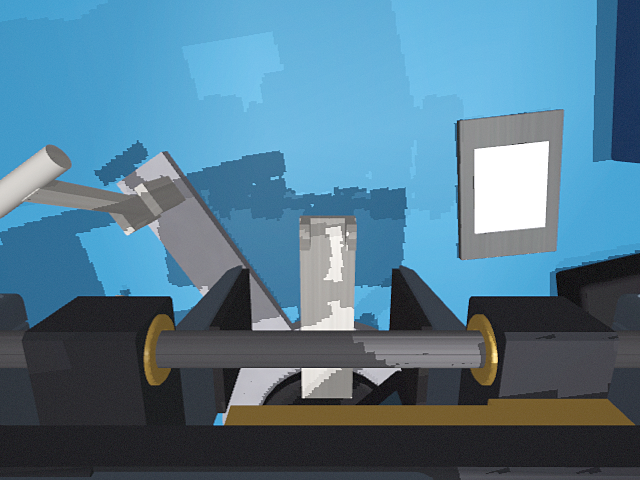

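View pics/s2.png

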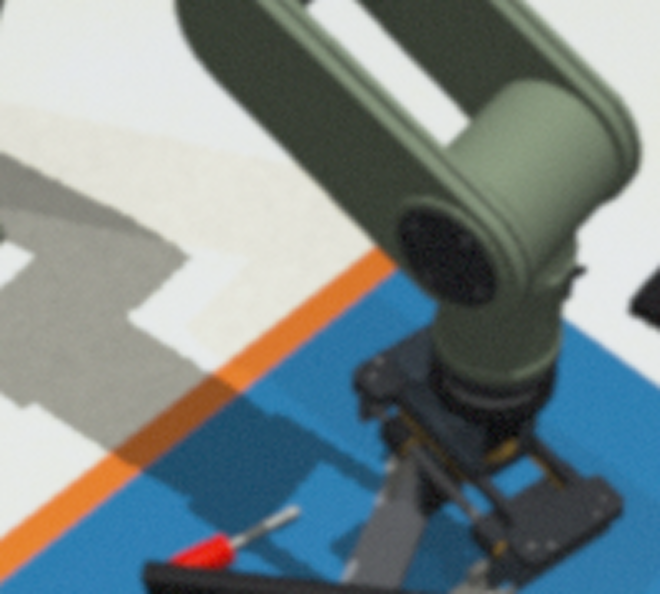

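```bash
python3 -m handwheel '{"gripper":[0.3,0.3,0.3,0.3,0.3],"offset":[[20,3,0],[40,3,0],[60,3,0],[80,3,0],[92,3,0]],"rot":[[0,0,0],[0,0,0],[0,0,0],[0,0,0],[0,0,0]]}'; python3 - <<'E'
from h import *
print(rel(pol(152,81.2,26),Rt(81.2)), state()['force'])
s=state();im=grab_frame("wrist");cv2.imwrite("pics/w3.png",im[:,:,::-1]);
im=grab_frame("top");crop(im,200,160,200,150,4,"pics/t3.png")
E
```

```text
time_s: 2.38
ee_pos: [631.3, 96.8, 31.8]
ee_rot: [124.6, 90.0, 26.1]
force: [-0.1, -0.1, -0.7]
gripper_width: 63.5
(array([ 5.8, -2.2,  2.8]), array([ 0.3, -0. , -0. ])) [-0.08794781 -0.09795761 -0.65090701]
```

View pics/w3.png

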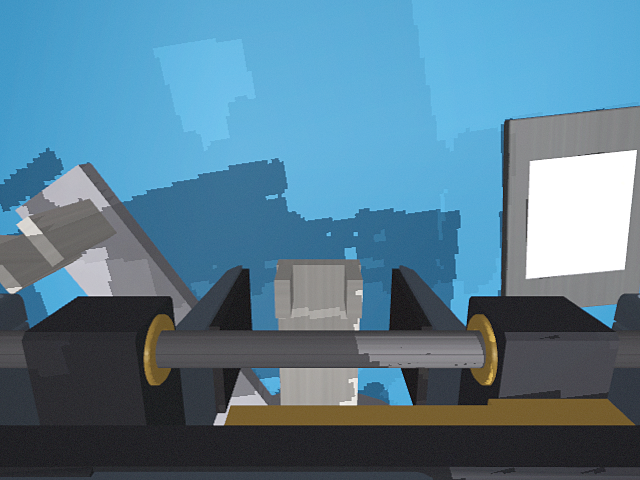

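View pics/t3.png

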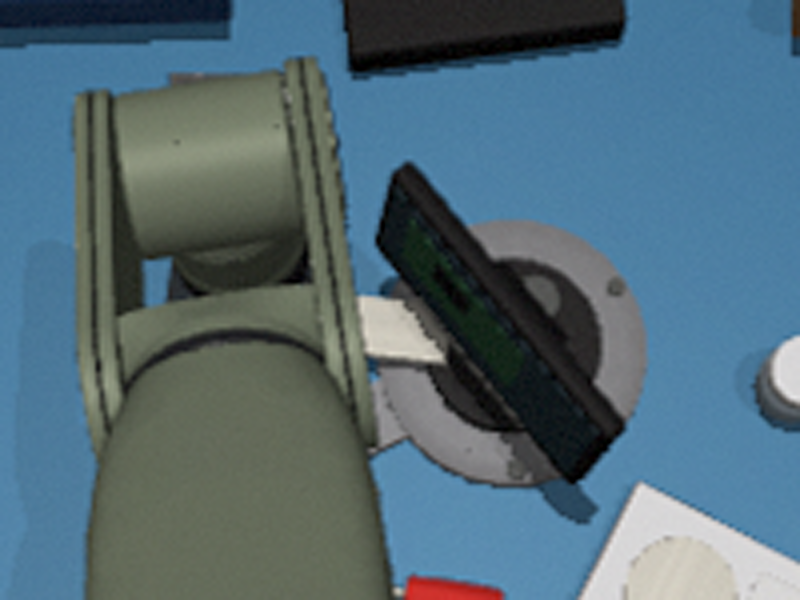

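```bash
python3 -m handwheel '{"gripper":[0.4,0.55,0.65,0.65,0.65],"offset":[[3,-1,0],[3,-1,0],[3,-1,0],[3,-1,0],[3,-1,0]],"rot":[[0,0,0],[0,0,0],[0,0,0],[0,0,0],[0,0,0]]}' 12; python3 - <<'E'
from h import *
s=state();d=s['ee_pos'][:2]-C;print(np.hypot(*d),np.degrees(np.arctan2(d[1],d[0])),s['ee_pos'],s['gripper_width'])
R=Ro.from_euler('xyz',s['ee_rot'],degrees=True).as_matrix();print(np.degrees(np.arctan2(-R[1,2],-R[0,2])))
E
```

```text
time_s: 2.9
ee_pos: [630.7, 96.7, 30.0]
ee_rot: [112.8, 89.9, 14.3]
force: [-0.4, -0.1, 3.1]
gripper_width: 35.8
154.65445890082262 80.6051275676306 [630.74543358  96.68004372  29.95723914] 35.81589158643469
81.49396989620412
```

```bash
python3 - <<'E'
from h import *
s=state();R0=Ro.from_euler('xyz',s['ee_rot'],degrees=True).as_matrix()
c=R0.T@(np.array([606,-55.7,s['ee_pos'][2]])-s['ee_pos']);print(c)
for k in (1,2,3,4,5,6,7,8,9,10,11):
    a=-3*k;print(a,(c-Ro.from_rotvec([np.radians(a),0,0]).as_matrix()@c).round(1))
E
```

```text
[-1.02005817e-01 -1.93402240e+00  1.54364061e+02]
-3 [-0.  -8.1  0.1]
-6 [ -0.  -16.1   0.6]
-9 [  0.  -24.2   1.6]
-12 [ -0.  -32.1   3. ]
-15 [  0.  -40.    4.8]
-18 [  0.  -47.8   7. ]
-21 [  0.  -55.4   9.6]
-24 [  0.  -63.   12.6]
-27 [  0.  -70.3  15.9]
-30 [  0.  -77.4  19.7]
-33 [  0.  -84.4  23.9]
```

```bash
python3 -m handwheel '{"gripper":[0.65,0.65,0.65,0.65,0.65],"offset":[[0,-8,0],[0,-16,0.6],[0,-24.2,1.6],[0,-32.1,3],[0,-40,4.8]],"rot":[[-3,0,0],[-6,0,0],[-9,0,0],[-12,0,0],[-15,0,0]]}' 12;  python3 -m handwheel '{"gripper":[0.65,0.65,0.65,0.65,0.65],"offset":[[0,-8,0],[0,-16,0.6],[0,-24.2,1.6],[0,-32.1,3],[0,-40,4.8]],"rot":[[-3,0,0],[-6,0,0],[-9,0,0],[-12,0,0],[-15,0,0]]}' 12;
python3 - <<'E'
from h import *
s=state();d=s['ee_pos'][:2]-C;print(np.hypot(*d),np.degrees(np.arctan2(d[1],d[0])),s['ee_pos'],s['gripper_width'],s['force'])
R=Ro.from_euler('xyz',s['ee_rot'],degrees=True).as_matrix();print(np.degrees(np.arctan2(-R[1,2],-R[0,2])))
im=grab_frame("wrist");cv2.imwrite("pics/w4.png",im[:,:,::-1]);np.save("w4.npy",np.r_[s['ee_pos'],s['ee_rot']])
E
```

```text
time_s: 3.32
ee_pos: [590.9, 97.5, 30.0]
ee_rot: [81.5, 89.8, -1.9]
force: [1.4, -2.0, 2.1]
gripper_width: 35.5
time_s: 3.73
ee_pos: [552.2, 87.8, 30.0]
ee_rot: [61.0, 89.8, -7.3]
force: [3.0, -3.4, -0.8]
gripper_width: 35.9
153.3012038249816 110.34718227215488 [552.1959646   87.83565634  29.98335881] 35.93873648771652 [ 2.99773753 -3.37162811 -0.83381263]
111.66697652434082
```

View pics/w4.png

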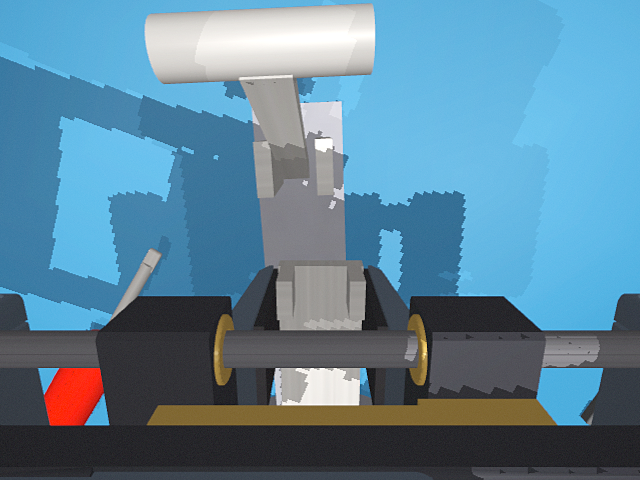

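```bash
python3 - <<'E'
from h import *
im=cv2.imread("pics/w4.png")[:,:,::-1]
crop(im,230,90,150,240,2.5,"pics/w4c.png")
E
```

```text
(no output)
```

View pics/w4c.png

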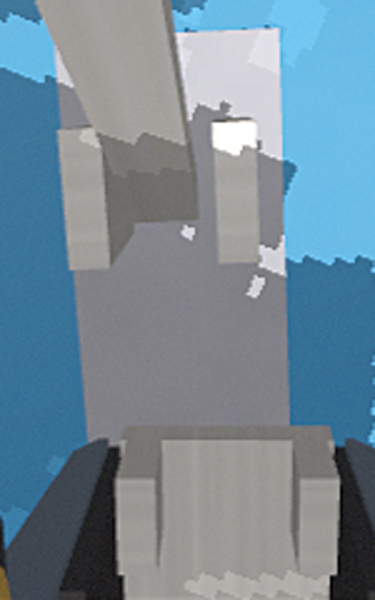

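```bash
cat > al.py <<'E'
from h import *
def al(npy,post,fork,ox,oy,k):
    w=np.load(npy);s={'ee_pos':w[:3],'ee_rot':w[3:]};c=cam("wrist",s)
    f=lambda u,v,z:onz(c,ox+u/k,oy+v/k,z)
    A=[]
    for n,X in (("fork",f(*fork,58)),("post",f(*post,54))):
        d=X[:2]-np.array([606,-55.7]);A.append(np.degrees(np.arctan2(d[1],d[0])));print(n,X.round(1),np.hypot(*d).round(1),A[-1].round(2))
    return c,f
E
python3 - <<'E'
from al import *
c,f=al("w4.npy",(161,195),(228,525),230,90,2.5)
for z in (8,20):
  for p in ((169.5,60),(188.5,430)):
    X=f(*p,z);d=X[:2]-np.array([606,-55.7]);print(z,X.round(1),np.hypot(*d),np.degrees(np.arctan2(d[1],d[0])))
  X=f(118,540,58);Y=f(118,478,58)
E
```

```text
fork [547.2  98.9  58. ] 165.4 110.81
post [519.8 141.8  54. ] 215.5 113.58
8 [511.5 160.5   8. ] 235.8945213006572 113.60668215375865
8 [540.5  95.    8. ] 164.3415344302024 113.50531757382777
20 [512.3 160.3  20. ] 235.4190855649484 113.46432193270157
20 [539.4  98.9  20. ] 168.30449108890247 113.31471213710053
```

```bash
python3 -m handwheel '{"gripper":[0.65,0.65,0.65,0.65],"offset":[[0,-3.5,0],[0,-7.3,0],[0,-7.3,0],[0,-7.3,0]],"rot":[[-1.3,0,0],[-2.7,0,0],[-2.7,0,0],[-2.7,0,0]]}' 12; 
python3 - <<'E'
from h import *
s=state()
im=grab_frame("wrist");cv2.imwrite("pics/w5.png",im[:,:,::-1]);np.save("w5.npy",np.r_[s['ee_pos'],s['ee_rot']])
crop(im,230,90,150,240,2.5,"pics/w5c.png")
E
```

```text
time_s: 4.12
ee_pos: [545.3, 85.0, 29.9]
ee_rot: [45.0, 89.8, -20.8]
force: [1.7, -4.7, 5.1]
gripper_width: 35.8
```

View pics/w5c.png

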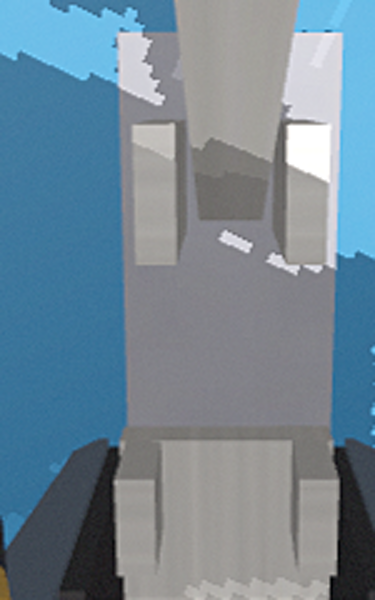

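```bash
python3 - <<'E'
from al import *
al("w5.npy",(231,193),(227,525),230,90,2.5)
E
```

```text
fork [539.7  95.8  58. ] 165.4 113.62
post [519.7 141.9  54. ] 215.6 113.6
```

```bash
python3 -m handwheel '{"gripper":[0.45,0.35,0.35,0.35,0.35],"offset":[[0,0,0],[0,0,0],[0,0,0],[0,0,0],[0,0,0]],"rot":[[0,0,0],[0,0,0],[0,0,0],[0,0,0],[0,0,0]]}' 12; 
python3 - <<'E'
from h import *
s=state()
im=grab_frame("wrist");cv2.imwrite("pics/w6.png",im[:,:,::-1]);np.save("w6.npy",np.r_[s['ee_pos'],s['ee_rot']])
crop(im,230,90,150,240,2.5,"pics/w6c.png")
E
```

```text
time_s: 4.58
ee_pos: [543.6, 86.0, 28.7]
ee_rot: [-130.1, 89.9, 164.1]
force: [-0.1, -0.2, -0.2]
gripper_width: 59.5
```

View pics/w6c.png

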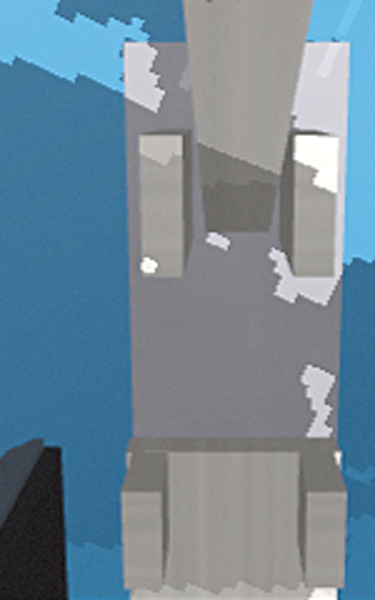

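```bash
python3 -m handwheel '{"gripper":[0.35,0.35,0.6,0.8,1],"offset":[[-20,0,0],[-55,0,0],[-90,0,0],[-125,0,0],[-130,0,-30]],"rot":[[0,0,0],[0,0,0],[0,0,0],[0,0,0],[0,0,0]]}' 12; python3 -m handwheel '{"gripper":[1,1,1,1],"offset":[[0,0,-35],[0,0,-70],[0,0,-92],[0,0,-92]],"rot":[[0,0,0],[0,0,0],[0,0,0],[0,0,0]]}' 20
python3 - <<'E'
from h import *
s=state();print(rel(pol(272,113.6,105),Rt(113.6)),s['ee_pos'],s['force'])
im=grab_frame("wrist");cv2.imwrite("pics/w7.png",im[:,:,::-1]);np.save("w7.npy",np.r_[s['ee_pos'],s['ee_rot']])
im=grab_frame("scene");crop(im,220,60,200,180,3.3,"pics/s7.png")
im=grab_frame("top");crop(im,200,160,200,150,4,"pics/t7.png")
E
```

```text
time_s: 5.05
ee_pos: [537.0, 111.2, 165.3]
ee_rot: [68.1, 89.2, 2.1]
force: [0.7, 0.3, 0.1]
gripper_width: 41.8
time_s: 5.38
ee_pos: [492.0, 200.3, 159.0]
ee_rot: [-173.7, 89.9, 120.7]
force: [0.6, 0.3, 0.4]
gripper_width: 15.6
(array([54. ,  1.3,  8.3]), array([ 0.8, -0.1,  0. ])) [492.01809808 200.27648165 159.03185564] [0.56217887 0.33654662 0.35849628]
```

View pics/w7.png

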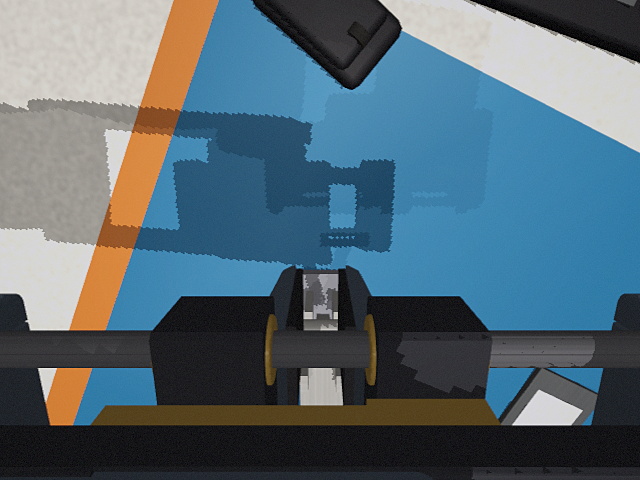

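View pics/t7.png

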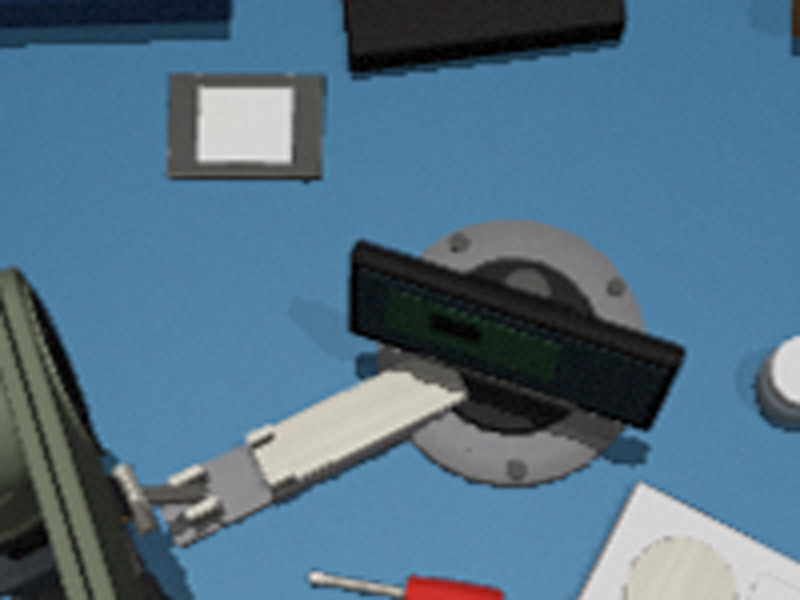

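View pics/s7.png

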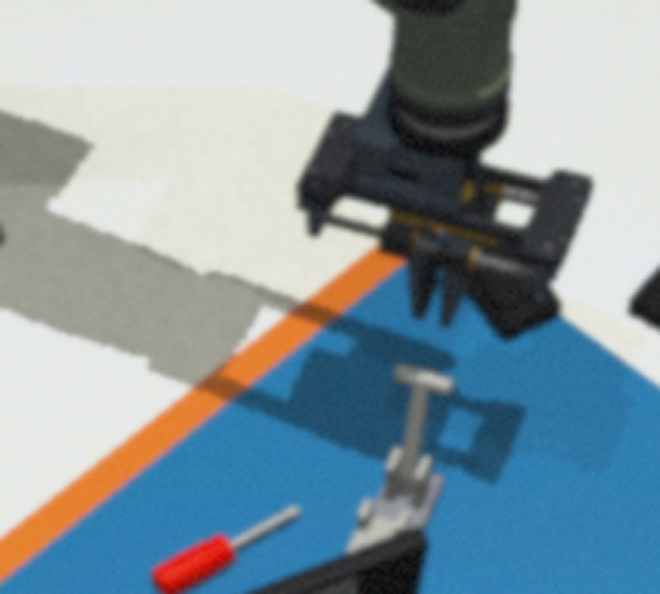

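```bash
python3 -m handwheel '{"gripper":[1,1,1,1,1],"offset":[[25,1,0],[50,1,0],[53,1,4],[53,1,8],[53,1,8]],"rot":[[0.5,0,0],[0.8,0,0],[0.8,0,0],[0.8,0,0],[0.8,0,0]]}' 20
python3 - <<'E'
from h import *
s=state();print(rel(pol(272,113.6,105),Rt(113.6)),s['ee_pos'],s['force'])
print(rel(pol(237,113.6,112),Rt(113.6)),rel(pol(198,113.6,108),Rt(113.6)))
E
```

```text
time_s: 5.95
ee_pos: [499.2, 188.9, 106.5]
ee_rot: [60.7, 90.0, -6.0]
force: [0.0, -0.2, -0.3]
gripper_width: 0.2
(array([ 1.5, -0.6, -5.1]), array([-0.3,  0. , -0. ])) [499.21378504 188.92037898 106.50465518] [ 0.03357569 -0.17655468 -0.26483141]
(array([-5.5, -0.5, 29.9]), array([-0.3,  0. , -0. ])) (array([-1.5, -0.3, 68.9]), array([-0.3,  0. , -0. ]))
```

```bash
python3 -m handwheel '{"gripper":[1,1,1,1,1],"offset":[[0,0,8],[-2,0,15],[-4,0,22],[-5,0,30],[-5,0,38]],"rot":[[0,0,0],[0,0,0],[0,0,0],[0,0,0],[0,0,0]]}' 20
python3 -m handwheel '{"gripper":[1,1,1,1,1],"offset":[[0,0,8],[0.5,0,16],[1.5,0,24],[2,0,32],[2,0,32]],"rot":[[0,0,0],[0,0,0],[0,0,0],[0,0,0],[0,0,0]]}' 20
python3 - <<'E'
from h import *
s=state();print(rel(pol(198,113.6,108),Rt(113.6)),s['ee_pos'],s['force'])
im=grab_frame("wrist");cv2.imwrite("pics/w8.png",im[:,:,::-1]);np.save("w8.npy",np.r_[s['ee_pos'],s['ee_rot']])
im=grab_frame("scene");crop(im,220,60,200,180,3.3,"pics/s8.png")
E
```

```text
time_s: 6.37
ee_pos: [514.2, 154.6, 111.9]
ee_rot: [83.4, 89.9, 16.8]
force: [-0.8, 1.5, 0.1]
gripper_width: 0.3
time_s: 6.78
ee_pos: [526.3, 124.3, 108.6]
ee_rot: [-46.6, 89.9, -113.2]
force: [0.2, -0.3, 0.1]
gripper_width: 0.4
(array([ 0.6,  0.4, -1.2]), array([-0.3,  0. ,  0. ])) [526.34430749 124.29382782 108.577401  ] [ 0.16433979 -0.31713849  0.06860534]
```

View pics/s8.png

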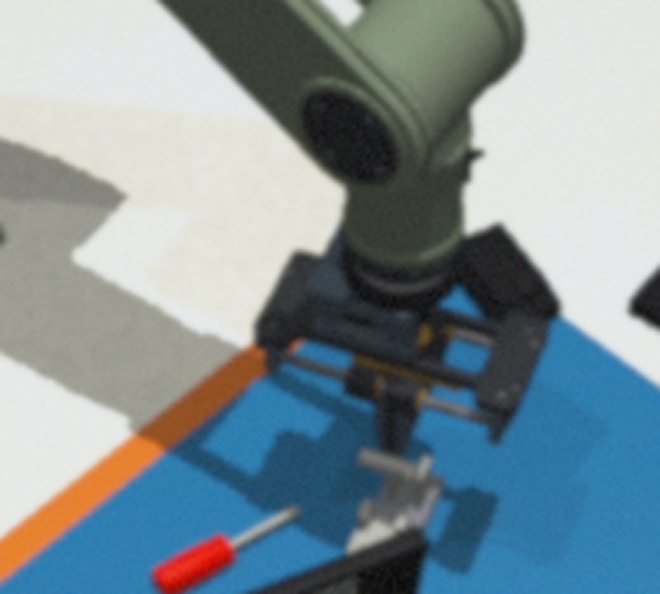

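View pics/w8.png

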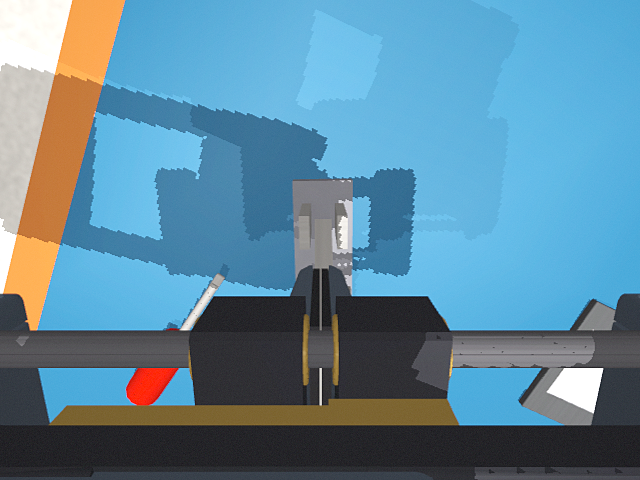

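```bash
python3 - <<'E'
from h import *
im=cv2.imread("pics/t7.png");cv2.imwrite("pics/t7c.png",cv2.resize(im[220:450,330:710],None,fx=2,fy=2))
E
```

```text
(no output)
```

View pics/t7c.png

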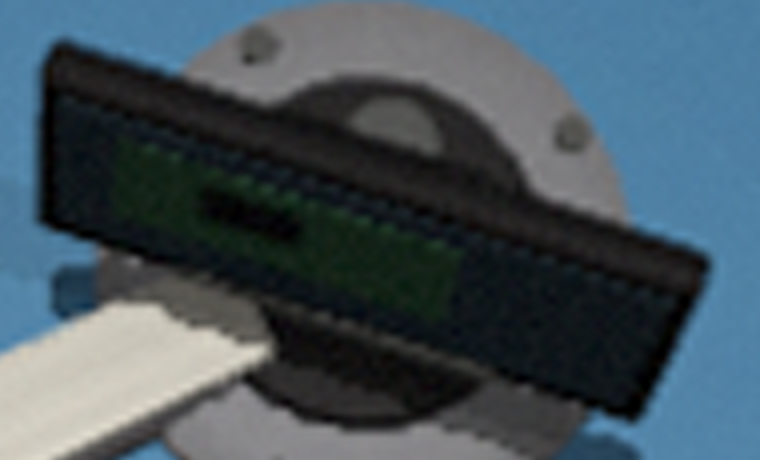

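```bash
cat > tilt.py <<'E'
from h import *
from scipy.optimize import least_squares
C2=np.array([606,-55.7])
def fit(c,segs,face=158.5):
    # segs: list of (n0,h,[pixels])
    fd=np.array([np.cos(np.radians(face)),np.sin(np.radians(face))])
    def res(x):
        t=x[0];r=[]
        for n0,h,pp in segs:
            n=n0*np.cos(t)-h*np.sin(t);z=125+h*np.cos(t)+n0*np.sin(t)
            for p in pp: r.append((onz(c,*p,z)[:2]-C2)@fd-n)
        return np.array(r)
    s=least_squares(res,[0.2]);return s.x[0],res(s.x).round(1)
E
python3 - <<'E'
from tilt import *
g=lambda u,v:(200+(330+u/2)/4,160+(220+v/2)/4)
c=cam("top")
print(fit(c,[(13,70,[g(60,42),g(708,258)]),(29,70,[g(50,92),g(690,295)]),(29,-50,[g(42,222),g(632,418)])]))
E
```

```text
(np.float64(0.1272702638817022), array([ 1.7, -0.6,  0.3, -4.7, -1.8, -4.7]))
```

```bash
python3 -m handwheel '{"gripper":[1,1,1,1,1],"offset":[[-26,0,0],[-28,0,20],[-10,0,30],[3,0,42],[18,0,54]],"rot":[[0,0,0],[0,0,0],[0,0,0],[0,0,0],[0,0,0]]}' 20
python3 - <<'E'
from h import *
s=state();print(rel(pol(135,113.6,54),Rt(113.6)),s['ee_pos'],s['force'])
im=grab_frame("wrist");cv2.imwrite("pics/w9.png",im[:,:,::-1])
im=grab_frame("top");crop(im,200,160,200,150,4,"pics/t9.png")
E
```

```text
time_s: 7.3
ee_pos: [551.0, 74.9, 93.4]
ee_rot: [53.2, 89.5, -13.3]
force: [1.0, -1.5, 3.3]
gripper_width: 0.6
(array([39.4, -2.7,  6.4]), array([-0.1,  0.3, -0.4])) [551.00702228  74.88270682  93.3868302 ] [ 0.95021455 -1.46487338  3.25540966]
```

View pics/w9.png

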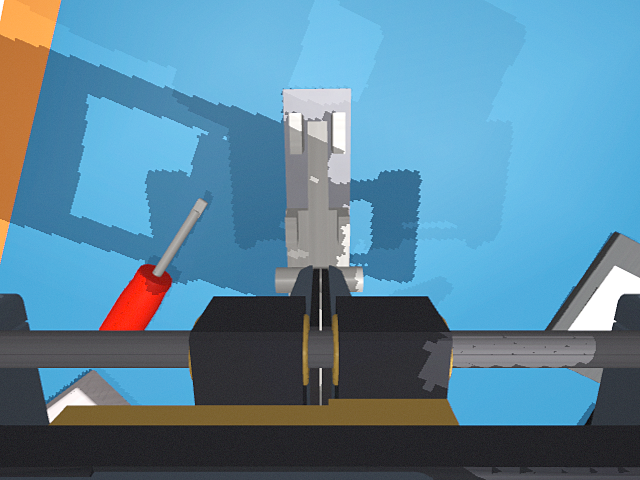

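View pics/t9.png

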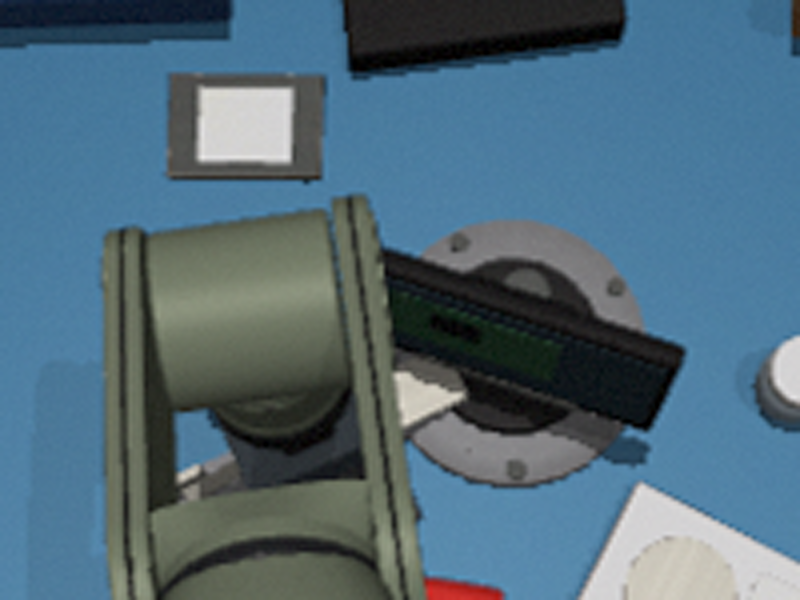

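```bash
python3 -m handwheel '{"gripper":[1,1,1,1,1],"offset":[[10,0,4],[20,-1,7],[28,-1,9],[33,-1,9],[33,-1,9]],"rot":[[0,0,0],[0,0,0],[0,0,0],[0,0,0],[0,0,0]]}' 20
python3 - <<'E'
from h import *
s=state();print(rel(pol(135,113.6,54),Rt(113.6)),s['ee_pos'],s['force'])
im=grab_frame("wrist");cv2.imwrite("pics/w10.png",im[:,:,::-1])
E
```

```text
time_s: 7.82
ee_pos: [548.8, 67.9, 56.4]
ee_rot: [-112.9, 89.8, -179.5]
force: [-0.8, 0.1, -0.3]
gripper_width: 0.3
(array([2.4, 2.4, 1.1]), array([-0.2, -0.1,  0.2])) [548.80272729  67.87241097  56.39302665] [-0.84701934  0.05532591 -0.25805179]
```

View pics/w10.png

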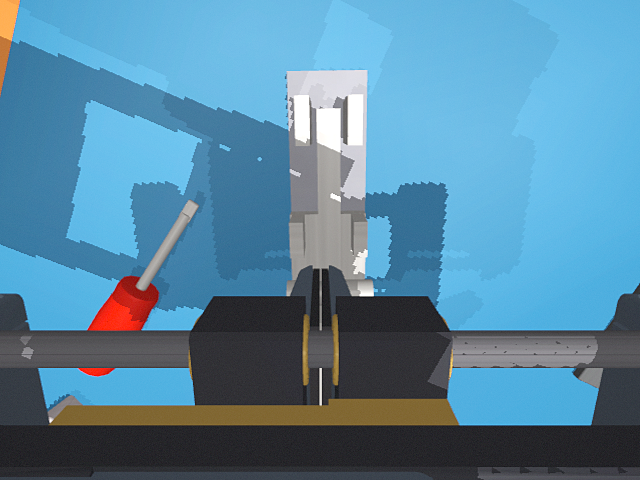

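```bash
python3 -m handwheel '{"gripper":[1,1,1,1],"offset":[[1,2,0],[2,2,0],[3,2,0],[3,2,0]],"rot":[[0,0,0],[0,0,0],[0,0,0],[0,0,0]]}'; python3 -m handwheel '{"gripper":[1,1,1],"offset":[[1,0,0],[2,0,0],[2,0,0]],"rot":[[0,0,0],[0,0,0],[0,0,0]]}'
```

```text
time_s: 8.2
ee_pos: [552.0, 68.6, 55.0]
ee_rot: [90.5, 90.0, 23.9]
force: [-0.4, -0.0, -0.3]
gripper_width: 0.5
time_s: 8.45
ee_pos: [552.2, 68.6, 54.0]
ee_rot: [83.6, 89.9, 17.0]
force: [-1.5, -0.1, 6.6]
gripper_width: 0.5
```

```bash
python3 -m handwheel '{"gripper":[1,1,1],"offset":[[1,0,0],[2,0,0],[2,0,0]],"rot":[[0,0,0],[0,0,0],[0,0,0]]}'; python3 -m handwheel '{"gripper":[1,1,1],"offset":[[1,0,0],[1,0,0],[1,0,0]],"rot":[[0,0,0],[0,0,0],[0,0,0]]}'
```

```text
time_s: 8.7
ee_pos: [552.3, 68.6, 53.6]
ee_rot: [79.7, 89.9, 13.1]
force: [-5.4, -0.7, 16.5]
gripper_width: 0.3
time_s: 8.95
ee_pos: [552.4, 68.6, 53.4]
ee_rot: [78.6, 89.9, 12.0]
force: [-5.8, 0.1, 21.2]
gripper_width: 0.7
```

```bash
python3 -m handwheel '{"gripper":[1,1,1,1,1],"offset":[[-10,0,-2],[-35,0,-10],[-75,0,-20],[-115,0,-20],[-155,0,-20]],"rot":[[0,0,0],[0,0,0],[0,0,0],[0,0,0],[0,0,0]]}'; python3 -m handwheel '{"gripper":[0.8,0.7,0.55],"offset":[[-25,0,0],[-40,0,0],[-40,0,0]],"rot":[[0,0,0],[0,0,0],[0,0,0]]}' 
cat >> tilt.py <<'E'
def pose(th,h,n0=21,face=158.5,lat=0):
    a=np.radians(face);f=np.array([np.cos(a),np.sin(a),0]);up=np.array([0,0,1.])
    u=np.cos(th)*up-np.sin(th)*f;nr=np.cos(th)*f+np.sin(th)*up
    x=-u;y=-nr;z=np.cross(x,y)
    return np.r_[C2,125]+n0*nr+h*u+lat*z, np.array([x,y,z]).T
E
python3 - <<'E'
from tilt import *
s=state();print(s['ee_pos'],rel(*pose(0.13,115)))
im=grab_frame("wrist");cv2.imwrite("pics/w11.png",im[:,:,::-1])
im=grab_frame("top");crop(im,200,160,200,150,4,"pics/t11.png")
im=grab_frame("scene");crop(im,200,130,220,180,3.3,"pics/s11.png")
E
```

```text
time_s: 9.37
ee_pos: [543.1, 87.2, 206.5]
ee_rot: [-118.8, 89.9, 174.7]
force: [1.1, 0.5, -0.5]
gripper_width: 0.3
time_s: 9.62
ee_pos: [545.8, 87.2, 249.2]
ee_rot: [75.3, 89.5, 8.7]
force: [-0.1, -0.1, -0.3]
gripper_width: 17.3
[545.81928144  87.16473    249.15364374] (array([  7.7,  -5.8, 150.8]), array([44.9,  2.9, -7.6]))
```

View pics/w11.png

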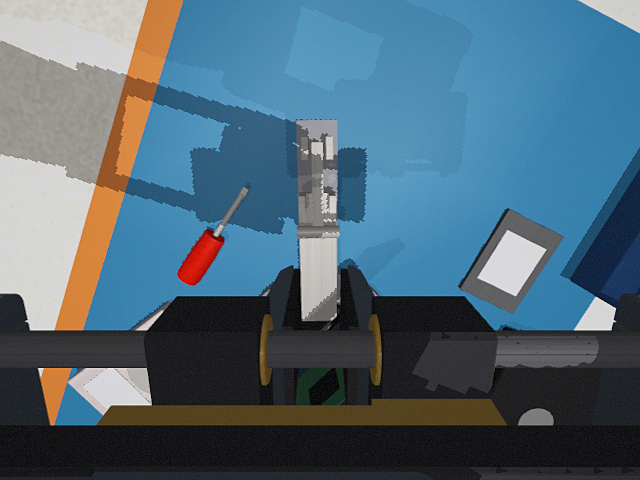

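View pics/s11.png

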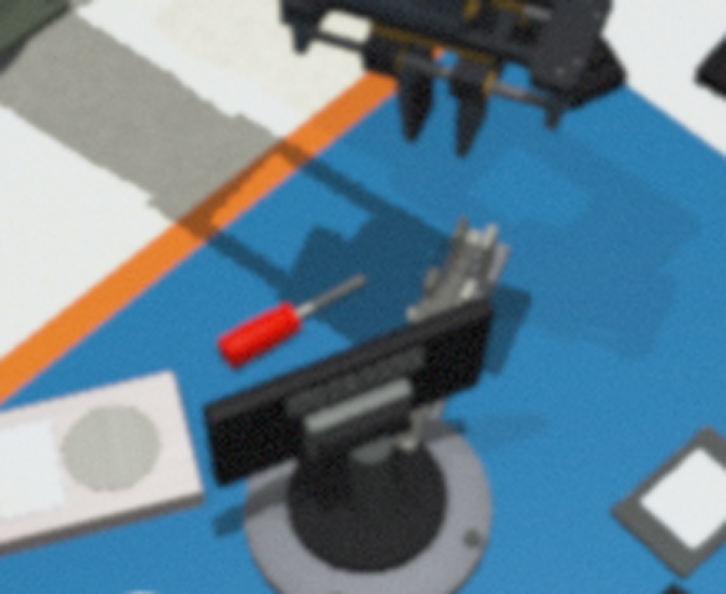

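```bash
python3 -m handwheel '{"gripper":[0.4,0.4,0.4,0.4,0.4],"offset":[[0,-1,21],[0,-2,43],[0,-3,65],[0,-4,86],[0,-4,108]],"rot":[[6.4,0.4,-1.1],[12.8,0.8,-2.2],[19.2,1.2,-3.3],[25.6,1.6,-4.3],[32,2,-5.4]]}' 15
python3 - <<'E'
from tilt import *
s=state();print(s['ee_pos'],rel(*pose(0.13,115)))
E
```

```text
time_s: 10.18
ee_pos: [582.3, -14.6, 242.5]
ee_rot: [-93.8, 84.0, 167.3]
force: [0.6, 0.1, 0.5]
gripper_width: 54.7
[582.32136231 -14.61827844 242.5050919 ] (array([-2. , 23.9, 35.6]), array([12.5,  1.1, -1.4]))
```

```bash
python3 -m handwheel '{"gripper":[0.4,0.4,0.4,0.4],"offset":[[-1,12,18],[-2,24,36],[-2,24,36],[-2,24,36]],"rot":[[6.2,0.5,-0.7],[12.5,1.1,-1.4],[12.5,1.1,-1.4],[12.5,1.1,-1.4]]}' 15
python3 - <<'E'
from tilt import *
s=state();print(s['ee_pos'],rel(*pose(0.13,115)))
im=grab_frame("wrist");cv2.imwrite("pics/w12.png",im[:,:,::-1])
im=grab_frame("scene");crop(im,200,130,220,180,3.3,"pics/s12.png")
E
```

```text
time_s: 10.52
ee_pos: [601.0, -54.0, 241.5]
ee_rot: [-90.6, 82.6, 158.1]
force: [0.9, 0.6, -0.9]
gripper_width: 54.7
[600.99106254 -53.97079294 241.50790408] (array([-0.2, -0.6, -0.2]), array([ 0.3, -0. , -0. ]))
```

View pics/w12.png

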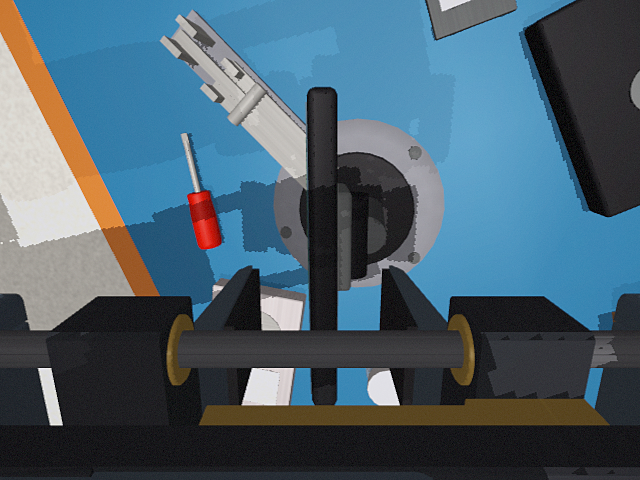

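View pics/s12.png

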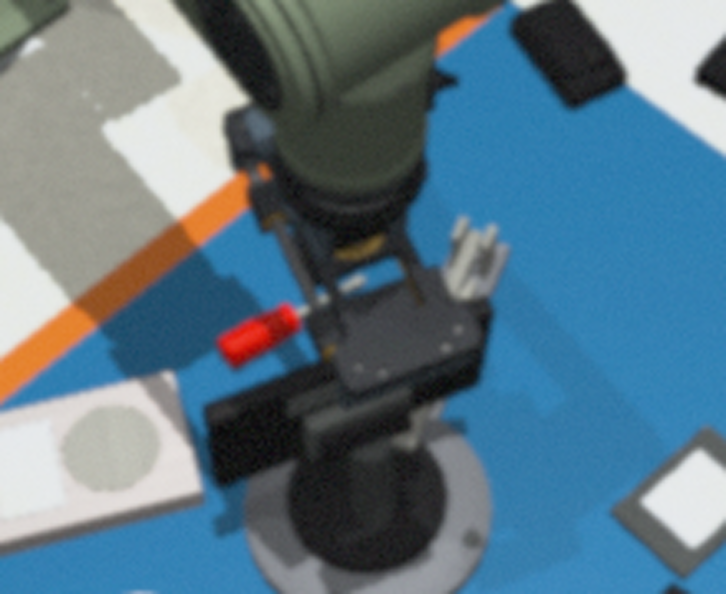

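```bash
python3 -m handwheel '{"gripper":[0.4,0.4,0.4,0.4,0.4],"offset":[[20,0,0],[40,0,0],[55,0,0],[65,0,0],[67,0,0]],"rot":[[0,0,0],[0,0,0],[0,0,0],[0,0,0],[0,0,0]]}' 15
python3 -m handwheel '{"gripper":[0.6,0.75,0.9,0.9,0.9],"offset":[[0,0,0],[0,0,0],[0,0,0],[0,0,0],[0,0,0]],"rot":[[0,0,0],[0,0,0],[0,0,0],[0,0,0],[0,0,0]]}' 15
python3 - <<'E'
from tilt import *
s=state();print(s['ee_pos'],s['force'],s['torque'],rel(*pose(0.13,48)))
for t in (0.18,.23,.28,.33,.38,.43,.48,.524):print(t,rel(*pose(t,48)))
E
```

```text
time_s: 11.03
ee_pos: [592.1, -48.7, 175.9]
ee_rot: [-90.6, 82.6, 158.3]
force: [-1.1, 0.1, -0.6]
gripper_width: 54.9
time_s: 11.45
ee_pos: [594.3, -50.0, 178.5]
ee_rot: [-91.2, 82.9, 157.6]
force: [-0.1, 0.0, -1.5]
gripper_width: 24.3
[594.26964394 -50.02882775 178.51769629] [-0.05934379  0.04735143 -1.48454201] [-0.11649844  0.01233929  0.04525697] (array([ 3.4, -1.2,  1. ]), array([ 0.3, -0.1, -0.4]))
0.18 (array([2.4, 1.2, 1. ]), array([ 0.3, -0.1, -3.3]))
0.23 (array([1.5, 3.7, 1. ]), array([ 0.3, -0.1, -6.1]))
0.28 (array([0.8, 6.2, 1. ]), array([ 0.3, -0.1, -9. ]))
0.33 (array([0.2, 8.8, 1. ]), array([  0.3,  -0.1, -11.9]))
0.38 (array([-0.2, 11.3,  1. ]), array([  0.3,  -0.1, -14.7]))
0.43 (array([-0.6, 13.9,  1.1]), array([  0.3,  -0.1, -17.6]))
0.48 (array([-0.8, 16.6,  1.1]), array([  0.3,  -0.1, -20.4]))
0.524 (array([-0.9, 18.9,  1.1]), array([  0.3,  -0. , -23. ]))
```

```bash
python3 -m handwheel '{"gripper":[0.9,0.9,0.9,0.9],"offset":[[0,0,0],[0,0,0],[0,0,0],[0,0,0]],"rot":[[0,0,0],[0,0,0],[0,0,0],[0,0,0]]}' 15
python3 - <<'E'
from tilt import *
s=state();print(s['ee_pos'],s['force'],s['torque'],rel(*pose(0.13,48)))
for t in (0.18,.23,.28,.33,.38,.43,.48,.524):print(t,rel(*pose(t,48)))
E
```

```text
time_s: 11.78
ee_pos: [594.3, -50.1, 178.1]
ee_rot: [-91.1, 82.9, 157.7]
force: [1.1, 0.1, 0.9]
gripper_width: 15.6
[594.25395869 -50.05087662 178.09397554] [1.06908167 0.11384663 0.9083147 ] [-0.20282954 -0.1416458   0.1902733 ] (array([ 3. , -1.3,  0.9]), array([ 0.3, -0.1, -0.4]))
0.18 (array([2. , 1.2, 1. ]), array([ 0.3, -0.1, -3.2]))
0.23 (array([1.1, 3.7, 1. ]), array([ 0.3, -0.1, -6.1]))
0.28 (array([0.4, 6.2, 1. ]), array([ 0.4, -0.1, -9. ]))
0.33 (array([-0.2,  8.7,  1. ]), array([  0.4,  -0.1, -11.8]))
0.38 (array([-0.7, 11.3,  1. ]), array([  0.4,  -0.1, -14.7]))
0.43 (array([-1. , 13.9,  1. ]), array([  0.4,  -0. , -17.6]))
0.48 (array([-1.2, 16.5,  1. ]), array([  0.4,  -0. , -20.4]))
0.524 (array([-1.3, 18.8,  1.1]), array([  0.4,  -0. , -23. ]))
```

```bash
python3 -m handwheel '{"gripper":[0.9,0.9,0.9,0.9,0.9],"offset":[[-1,2.5,0],[-1.9,5,0],[-2.6,7.5,0],[-3.2,10,0],[-3.7,12.6,0]],"rot":[[0,0,-2.9],[0,0,-5.7],[0,0,-8.6],[0,0,-11.5],[0,0,-14.3]]}' 15
python3 - <<'E'
from tilt import *
s=state();print(s['ee_pos'],s['force'],s['torque'],s['gripper_width'],rel(*pose(0.38,48)),rel(*pose(0.524,48)))
E
```

```text
time_s: 12.2
ee_pos: [605.7, -54.5, 180.4]
ee_rot: [-90.4, 68.4, 158.5]
force: [-0.0, 1.3, -0.7]
gripper_width: 15.8
[605.7100922  -54.45267678 180.35811419] [-0.02191075  1.29294691 -0.67141959] [-0.12910298 -0.13040879  0.11111766] 15.83466758904838 (array([3.1, 0.2, 1.1]), array([ 0.4, -0. , -0.2])) (array([0.6, 7.3, 1.1]), array([ 0.4,  0. , -8.4]))
```

```bash
python3 -m handwheel '{"gripper":[0.9,0.9,0.9,0.9,0.9],"offset":[[-0.8,2.5,0],[-1.5,5,0],[-2.2,7.2,0],[-2.2,7.2,0],[-2.2,7.2,0]],"rot":[[0,0,-2.8],[0,0,-5.6],[0,0,-8.4],[0,0,-8.4],[0,0,-8.4]]}' 15
python3 - <<'E'
from tilt import *
s=state();print(s['ee_pos'],s['force'],s['torque'],s['gripper_width'],rel(*pose(0.524,48)))
R=Ro.from_euler('xyz',s['ee_rot'],degrees=True).as_matrix();print("lean",np.degrees(np.arctan2(np.hypot(*R[:2,0]),-R[2,0])))
im=grab_frame("wrist");cv2.imwrite("pics/w13.png",im[:,:,::-1])
E
```

```text
time_s: 12.62
ee_pos: [613.7, -57.6, 179.2]
ee_rot: [-90.3, 60.2, 158.5]
force: [1.9, -1.3, 2.0]
gripper_width: 16.0
[613.72469004 -57.55225946 179.22913738] [ 1.92483317 -1.26741271  2.00193049] [-0.04317778 -0.30996067  0.16644622] 16.011905901809094 (array([ 2.9, -0.7,  1.1]), array([ 0.3,  0. , -0.2]))
lean 29.820417832433744
```

View pics/w13.png

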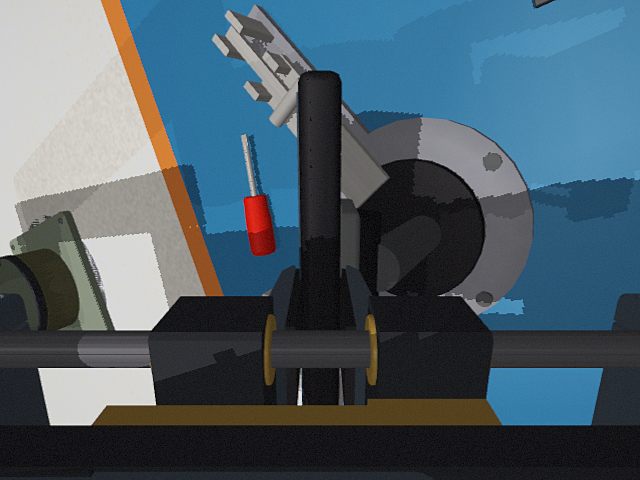

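```bash
python3 -m handwheel '{"gripper":[0.75,0.6,0.5,0.5,0.5],"offset":[[0,0,0],[0,0,0],[0,0,0],[0,0,0],[0,0,0]],"rot":[[0,0,0],[0,0,0],[0,0,0],[0,0,0],[0,0,0]]}' 15
python3 - <<'E'
from tilt import *
s=state();print(s['ee_pos'],s['force'],s['gripper_width'])
im=grab_frame("wrist");cv2.imwrite("pics/w14.png",im[:,:,::-1])
E
python3 -m handwheel '{"gripper":[0.5,0.5,0.5,0.5,0.5],"offset":[[-10,0,0],[-30,0,0],[-60,0,0],[-90,0,0],[-120,0,0]],"rot":[[0,0,0],[0,0,0],[0,0,0],[0,0,0],[0,0,0]]}' 15
python3 -c "
from h import *
s=state();np.save('w15.npy',np.r_[s['ee_pos'],s['ee_rot']])
im=grab_frame('wrist');cv2.imwrite('pics/w15.png',im[:,:,::-1]);print(s['ee_pos'],s['ee_rot'])"
```

```text
time_s: 13.08
ee_pos: [612.7, -57.3, 179.3]
ee_rot: [-90.2, 60.1, 158.6]
force: [-1.4, -0.3, 0.1]
gripper_width: 44.5
[612.66374606 -57.26393489 179.31252215] [-1.41000933 -0.3276377   0.08759806] 44.50775985081354
time_s: 13.55
ee_pos: [668.5, -79.2, 284.9]
ee_rot: [-90.2, 60.2, 158.6]
force: [0.8, -0.5, 0.1]
gripper_width: 45.5
[668.4900539  -79.20538267 284.93815376] [-90.24534962  60.15052904 158.6012471 ]
```

View pics/w14.png

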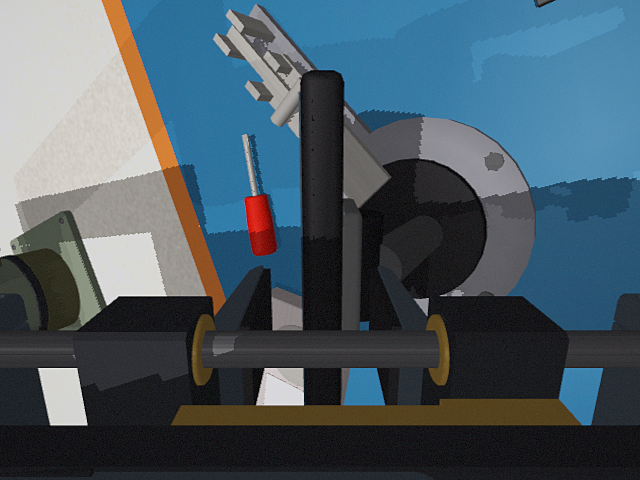

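View pics/w15.png

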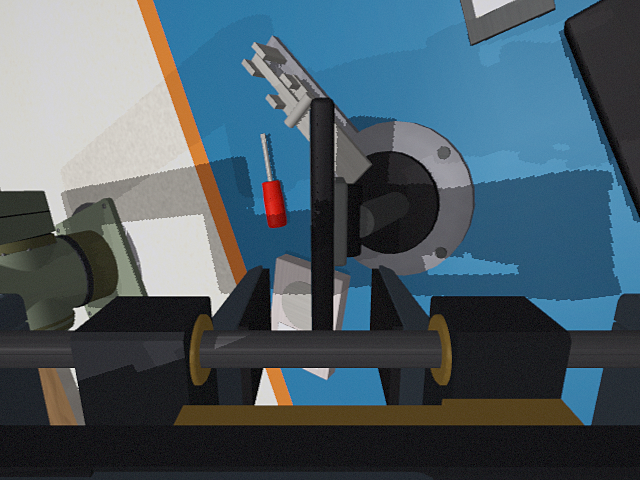

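```bash
python3 -m handwheel '{"gripper":[0.5,0.5,0.5,0.5,0.5],"offset":[[-15,10,-30],[-15,0,-65],[-15,-15,-100],[-15,-30,-135],[-15,-45,-170]],"rot":[[0,0,5],[0,0,10],[0,0,15],[0,0,20],[0,0,25]]}' 15
python3 -m handwheel '{"gripper":[0.5,0.5,0.5,0.5,0.5],"offset":[[0,-20,-30],[0,-40,-60],[0,-60,-90],[0,-80,-120],[0,-80,-120]],"rot":[[0,0,1],[0,0,3],[0,0,5],[0,0,5],[0,0,5]]}' 15
python3 - <<'E'
from h import *
s=state();np.save('w16.npy',np.r_[s['ee_pos'],s['ee_rot']]);print(s['force'])
im=grab_frame('wrist');cv2.imwrite('pics/w16.png',im[:,:,::-1])
im=grab_frame("top");cv2.imwrite('pics/t16.png',im[:,:,::-1]);crop(im,215,180,160,120,5,"pics/t16c.png")
im=grab_frame("scene");cv2.imwrite('pics/s16.png',im[:,:,::-1])
E
```

```text
time_s: 14.02
ee_pos: [700.5, 92.1, 319.9]
ee_rot: [-92.4, 85.4, 156.4]
force: [1.3, -0.9, -0.8]
gripper_width: 45.5
time_s: 14.43
ee_pos: [666.8, 238.7, 327.1]
ee_rot: [169.5, 89.6, 58.7]
force: [-0.2, -0.1, -0.0]
gripper_width: 45.4
[-0.18599311 -0.06156877 -0.0193428 ]
```

View pics/t16c.png

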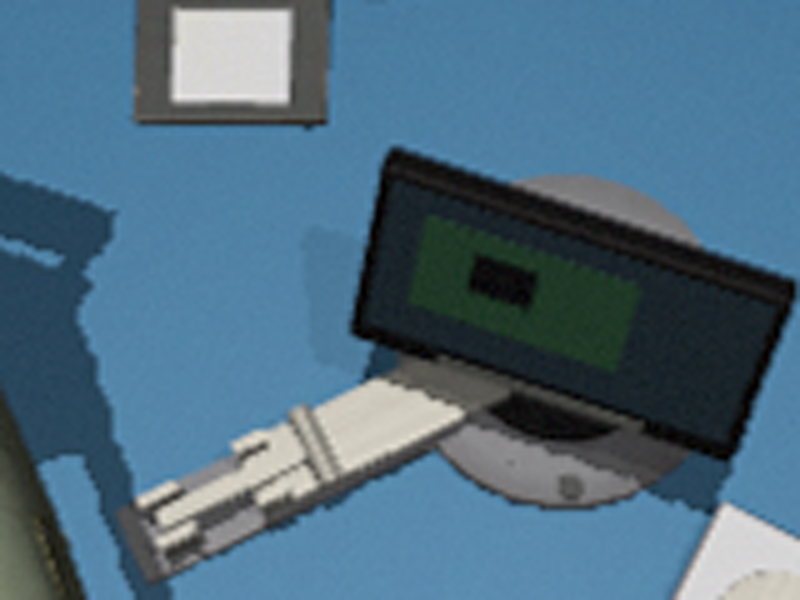

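View pics/t16.png

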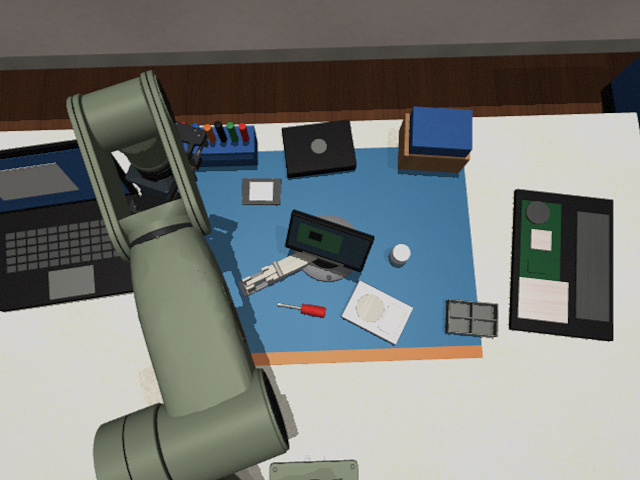

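View pics/w16.png

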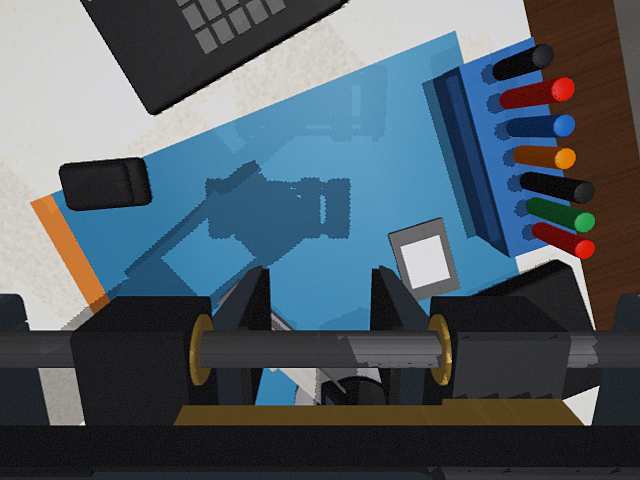

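View pics/s16.png

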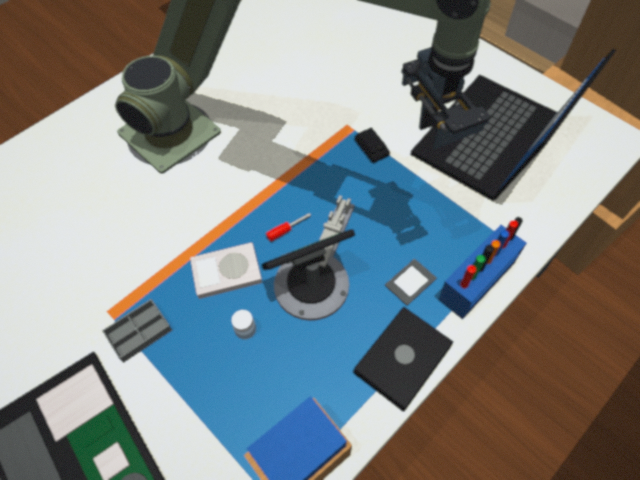

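```bash
python3 - <<'E'
from tilt import *
g=lambda u,v:(215+u/5,180+v/5)
c=cam("top")
print(fit(c,[(13,70,[g(395,150),g(797,283)]),(29,70,[g(388,180),g(780,307)]),(29,-50,[g(355,333),g(732,456)])]))
a=onz(c,*g(295,410),54);b=onz(c,*g(335,475),54);m=(a+b)[:2]/2-C2;print("grip",np.hypot(*m),np.degrees(np.arctan2(m[1],m[0])))
A=cv2.imread("pics/top0.png");B=cv2.imread("pics/t16.png")
for n,(x,y,w,h) in dict(drive=(335,275,82,75),driver=(272,298,60,24),jar=(385,240,30,32),ssd=(236,174,50,36),tray=(440,294,64,48)).items():
    d=cv2.absdiff(A[y:y+h,x:x+w],B[y:y+h,x:x+w]).max(2);print(n,(d>40).sum())
    p,_=cv2.phaseCorrelate(np.float32(cv2.cvtColor(A[y:y+h,x:x+w],6)),np.float32(cv2.cvtColor(B[y:y+h,x:x+w],6)));print(np.round(p,2))
A=cv2.imread("pics/scene0.png");B=cv2.imread("pics/s16.png");x,y,w,h=350,122,45,45
print("mouse",cv2.phaseCorrelate(np.float32(cv2.cvtColor(A[y:y+h,x:x+w],6)),np.float32(cv2.cvtColor(B[y:y+h,x:x+w],6))))
E
```

```text
(np.float64(0.4648652624693294), array([ 0.1, -2.3,  1.3, -2.3, -2.4, -6.4]))
grip 135.33345654614791 113.79415956131893
drive 231
[0.15 0.34]
driver 0
[-0.04 -0.02]
jar 0
[0.01 0.07]
ssd 0
[ 0.01 -0.01]
tray 0
[ 0.01 -0.02]
mouse ((0.44070122080737306, 0.6979346343591288), 1.058762090706531)
```

```bash
python3 - <<'E'
from tilt import *
import tilt
c=cam("top")
g1=lambda u,v:(200+(330+u/2)/4,160+(220+v/2)/4); g2=lambda u,v:(215+u/5,180+v/5)
S=[[(13,70,[g1(60,42),g1(708,258)]),(29,70,[g1(50,92),g1(690,295)]),(29,-50,[g1(42,222),g1(632,418)])],
[(13,70,[g2(395,150),g2(797,283)]),(29,70,[g2(388,180),g2(780,307)]),(29,-50,[g2(355,333),g2(732,456)])]]
for segs in S:
    def res(x):
        t,b,fa=x;fd=np.array([np.cos(fa),np.sin(fa)]);r=[]
        for n0,h,pp in segs:
            n=n0*np.cos(t)-h*np.sin(t);z=125+h*np.cos(t)+n0*np.sin(t)
            for p in pp:r.append((onz(c,*p,z)[:2]-C2)@fd-n-b)
        return np.array(r)
    s=least_squares(res,[.3,0,2.77]);print(s.x[0],s.x[1],np.degrees(s.x[2]),s.fun.round(1))
E
python3 - <<'E'
from h import *
# wrist edge-on view w15: panel edge widths
im=cv2.imread("pics/w15.png")[:,:,::-1];crop(im,280,80,120,260,2.2,"pics/w15c.png")
E
```

```text
0.10644912079061053 -2.391793175349831 159.55509973649652 [ 0.9  2.1 -0.6 -2.2 -0.3  0.2]
0.42595147195656524 -3.463488492746218 159.5463988747454 [-0.6  0.4  0.2 -0.1  0.3 -0.3]
```

View pics/w15c.png

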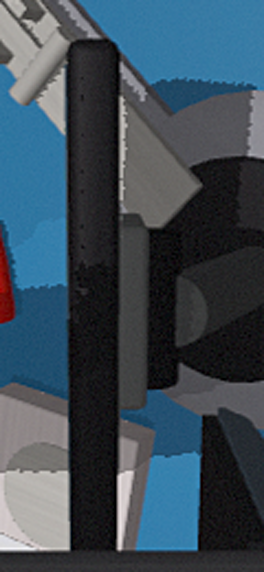

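```bash
python3 - <<'E'
from h import *
im=cv2.imread("pics/s16.png")[:,:,::-1];crop(im,255,215,110,80,7,"pics/s16c.png")
E
```

```text
(no output)
```

View pics/s16c.png

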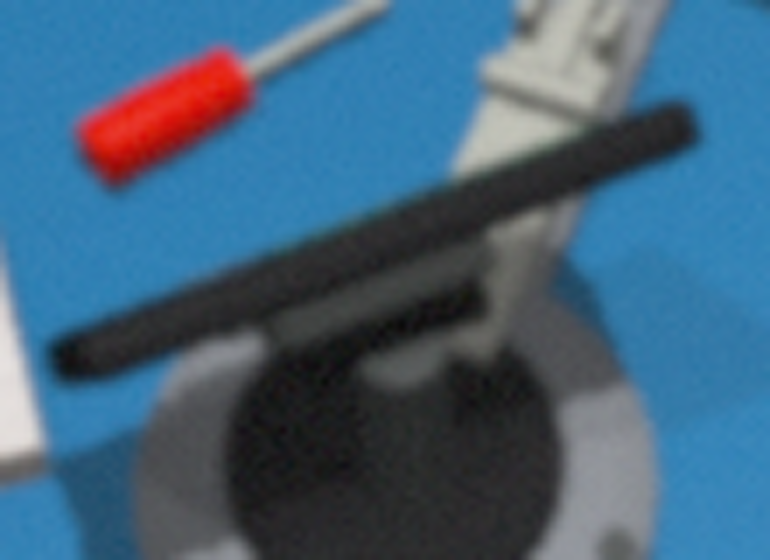

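```bash
python3 -c "
from workcell import *
print(job_done())"
```

```text
the job is handed in; nothing more can be done
None
```

The display is swivelled into line, locked with the hook, and tilted back to about 30°. I handed the job in at about 15 s of the 67 s allowed.

- **Swivel:** I gripped the index arm by its sides and turned it until the fork lined up with the hook post. The wrist camera put the fork at 113.62° and the post at 113.60°, and they were still in line after I let go.
- **Hook:** I pushed it over with the shut fingers and pressed it down until it stopped. The press reached 21 N with the fingertips at 53.4 mm, and the closed bar's top should be at about 54 mm. The last top view shows the cross bar 135 mm from the swivel axis (137 expected).
- **Tilt:** With the lock closed, I gripped the top edge of the panel and leaned it back. The tool read 29.8° when I let go. Afterwards the panel was still edge-on to the wrist camera. It was also almost exactly edge-on to the scene camera, which happens at 28.6°, with a trace of the face showing, so the true angle is about 29–30°.
- **Check that disagreed:** a rough fit of the screen edges in the top view gave only 24–27°. Its edges are only a few pixels apart and its answer moved with the assumptions, so I trusted the edge-on checks instead.
- **Loose things:** the driver, jar, SSD and tray match the first pictures. The drive and mouse comparisons showed shifts of under one pixel, which I put down to shadows. I saw no sign of touching anything other than the display and hook.

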